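# Pin the leaf of the drill jig shut

### The job

Close the drill jig over the mortar prism and lock it. Swing the hinged leaf fully down; start the T-headed lock pin through the front lug of the fork (the lug towards you) into the leaf's eye and let go of its shank there; then take it anew by the head and push it home, through the rear lug too, until the head is against the front lug. Leave the prism in the jig and do not disturb the oil brush and the caliper that lie about.

Things in the scene. Friction and masses are not known exactly. Their poses are not given: they have to be found in the camera images.
- jig: leaf drill jig, fixed, a prism in it; dark steel base plate 92 x 290 x 12 mm (x, y, z), aluminium blocks. Origin: centre of the plate's underside; x to the rear (away from the robot), y along the jig to the hinge block at its left end. At the right end the fork: two upright lugs 14 thick (x), 38 wide (y), tops at z = 80 mm, 39 mm clear between them, pierced along x by one line of holes
- front_hole (a point): centre of the hole's mouth on the outer (robot side) face of the front lug: jig frame -33.5, -112, 60 mm; hole 19 mm diameter with 3 mm chamfers; axes as the jig's, x points into the hole
- rear_hole (a point): centre of the same hole on the outer face of the rear lug (jig frame +33.5, -112, 60 mm); axes as the jig's
- leaf_hinge (a point): middle of the leaf's hinge axis, which runs along the jig's x (jig frame 0, 108, 60 mm)
- leaf (a joint): angle of the leaf, rad: 0 = fully down on its stop, its eye in line with the fork's holes; grows as the free end rises and swings over towards the hinge. Stiff: it stays where it is left. Aluminium bar 36 mm wide (x), 12 thick, top face 7 mm above the hinge axis when down; two steel drill bushes (22 mm diameter, 6 mm proud) 58 and 158 mm from the hinge axis
- leaf_eye (a point): centre of the hole (19.5 mm diameter, along x, 3 mm chamfers) in the eye block at the leaf's free end, 220 mm from the hinge axis; the block is 36 (x) x 34 x 36 mm and goes between the lugs
- lock_pin: loose steel lock pin lying level: round shank 16 mm diameter, 96 mm long, its last 14 mm tapering to a 7 mm nose; T head: a bar 9 (along the pin) x 36 x 16 mm. Origin on the axis where head and shank meet; x along the shank to the nose, y along the head bar. About 0.17 kg. Home: head against the front lug, nose 29 mm out of the rear lug
- pin_tip (a point): end of the pin's nose. Let go half-way in, the pin hangs in its clearance, head 3 to 5 mm low and nose up by about 0.1 rad: lift the head level with the hole before pushing on
- prism: grey mortar prism 40 x 160 x 40 mm lying along the jig between its rails, under the leaf; origin: centre of its underside, y along it
- brush: flat oil brush with a red handle, 50 x 206 x 15 mm, lying on the worktop: a bystander; origin: centre of its underside
- slide_caliper: steel caliper, 62 x 210 x 10 mm, lying behind the jig: a bystander; origin: centre of its underside

How it is judged:
By the outcome, as a careful person would: the job done as asked, in the order asked, and still so for the second after the job is handed in, with the robot touching nothing.
It also fails if it takes over 67 s, if anything falls off the work surface, if the arm or the gripper's body presses on something with over 40 N, if the wrist force passes 120 N, or if a joint passes its speed limit or range.

### The arm

A 6-joint arm with a two-finger parallel gripper is mounted at the origin on a cart in front of the work surface, level with it; the furniture and walls round the work are solid. World frame = base frame: x ahead of the robot, y to its left, z up, the work surface at z = 0. Lengths are in m, angles in rad, forces in N, time in s.
With the tool pointing down it reaches from about 0.35 to 0.775 m from the base axis. Payload 7.3 kg.
Tool frame: the origin (TCP) lies between the finger pads; the fingertips stand 14 mm ahead of it and the grasp point (between the pads) lies 5 mm behind it; z points along the fingers, y is the line along which they close (so a half turn about z gives the same grasp; the last joint's range is limited). The gripper opens to 92 mm and grips with 3 to 60 N. Pads are 19 mm wide; open, the fingers measure 130 mm over their backs; the gripper's body (75 mm by 190 mm) begins 47 mm behind the grasp point.
Start: joints at [1.186, 0.342, 1.524, -0, 1.275, -0.146], TCP at [0.124, 0.51, 0.241] pointing down, gripper open.
Joint ranges: [-2.53, 2.53], [-0.77, 2.02], [0.04, 2.7], [-1, 4.14], [0.28, 2.66], [-3.11, 3.11]. Speed limits (rad/s): [2.57, 2.57, 3.14, 3.14, 3.14, 3.14].

### API

Orientations are given as [roll, pitch, yaw] about the fixed x, y, z axes, in that order (R = Rz(yaw) Ry(pitch) Rx(roll)).
In Python, from cell import robot, eyes gives the robot as it stands. The module is installed in compiled form; this text tells all that it offers.
- The arm moves only by the shell command python3 -m handwheel 'ROWS' [FORCE]. ROWS is JSON, one flat list of numbers, 5 for each row, row after row: the shift along the world's x, y, z in mm, then the turn about the world's z in rad, then the opening, from 0 (shut) to 1 (fully open). In form: [x, y, z, spin, jaw, x, y, z, spin, jaw, ...]. A call has 1 to 8 rows; each row shifts and turns the commanded pose from where the row before left it; what a row does not reach is not made up. A row lasts 1/10 s, in which the tool goes at most 50 mm and 8.59 degrees, less where a joint would pass 70% of its speed; a pose out of reach is approached as far as the arm can. A call with a gripper value outside its range is refused whole. The fingers move at their own pace and stop on an object; FORCE is the grip in N (left out, the last holds). Time passes only in rows, so rows that do not move let the fingers close. It gives the time, the measured TCP pose, the force, the opening and the grip force at its end, in the units of the state.
- robot.observe(): the state, without advancing time (a new reading comes with each control period).
- eyes.read_camera(name): name is "scene" or "top"; returns (picture, depth): 480x640x3 uint8, blue, green, red; 480x640 float32, m along the optical axis (not along the pixel's ray), 0 where there is no reading.
- eyes.calibration(name): a dict with "fx", "fy", "cx", "cy" (pixels), "world_to_cam" (4x4, takes a point from world to camera coordinates). Camera axes: x right, y down, z forward; pixel columns grow to the right and rows downward; lengths in m; the calibration is good to about 2 mm. A picture is of the moment at which its call begins. calibration takes no time and is no camera call.
- robot.hand_in(): hands the job in; it is judged then, once.
The state is a dict: "time": time; "qpos": joint angles; "qvel": joint speeds; "joint_efforts": joint torques, N m; "tool_pos": TCP position; "tool_rot": TCP orientation; "contact_force": force on the tool from outside, world axes, zero at the start; "torque": the same for the moment, N m; "opening": finger opening in m; "grip_force": force on a finger pad.
Only numpy, scipy, OpenCV 4.12 (cv2) and the standard library are available. Lean on these libraries where they do the work, as an engineer would, in place of code of your own. Each camera call takes 0.05 s, during which the arm holds its last target. There are 200 camera calls.

## Working session

There is one attempt and no reset: what is moved stays moved. The work goes in short steps, Python scripts to look and compute and a shell command to move; the robot and the scene stay as the last step left them, time stands still between calls to the robot, and variables do not carry over. Pictures are saved under pics/ and viewed, at most 10 in all, crops included, and the job is handed in when it is done.

```bash
mkdir -p pics; cat > h.py <<'E'
import numpy as np, cv2
from cell import robot, eyes
def shot(n):
    im,d=eyes.read_camera(n); np.savez(f'pics/{n}.npz',im=im,d=d); return im,d
def world(n,u,v,d=None,z=None):
    c=eyes.calibration(n); T=np.linalg.inv(np.array(c["world_to_cam"]))
    r=np.array([(u-c["cx"])/c["fx"],(v-c["cy"])/c["fy"],1.])
    if z is None: return (T@np.r_[r*d,1])[:3]
    w=T[:3,:3]@r; return T[:3,3]+w*(z-T[2,3])/w[2]
def proj(n,p):
    c=eyes.calibration(n); q=np.array(c["world_to_cam"])@np.r_[p,1]
    return q[0]/q[2]*c["fx"]+c["cx"],q[1]/q[2]*c["fy"]+c["cy"]
E
python3 - <<'E'
from h import *
for n in("scene","top"):
    im,d=shot(n); cv2.imwrite(f'pics/{n}0.png',im)
print(robot.observe())
E
```

```text
{'time': 0.1, 'qpos': array([ 1.18599025e+00,  3.42686088e-01,  1.52493256e+00, -1.32305680e-05,
        1.27540805e+00, -1.46010460e-01]), 'qvel': array([ 0.00032154, -0.00022057, -0.00264526,  0.00055309,  0.00284677,
       -0.00015319]), 'joint_efforts': array([ 6.34536918e-04, -4.32005847e+01, -2.44691688e+01,  7.18208752e-02,
        5.26966061e-02, -4.66885376e-05]), 'tool_pos': array([0.12403363, 0.50977587, 0.24009344]), 'tool_rot': array([-3.14017203e+00, -1.96124985e-04,  2.90280076e+00]), 'contact_force': array([0.14272427, 0.1446459 , 0.89446618]), 'torque': array([-0.0518902 ,  0.03657151,  0.00673163]), 'grip_force': 0.0, 'opening': 0.09203670529937909}
```

View pics/scene0.png

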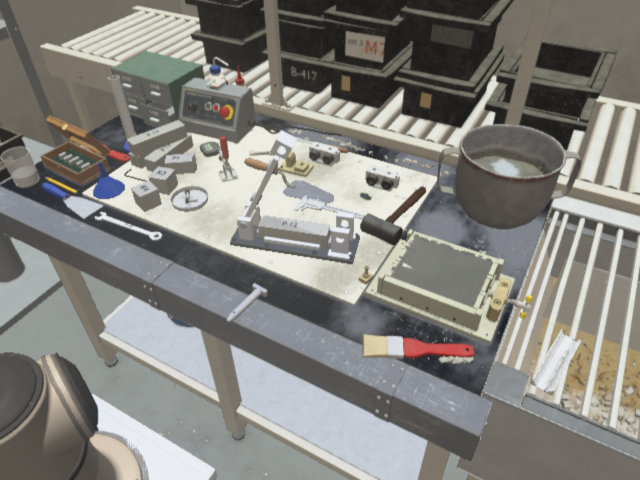

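View pics/top0.png

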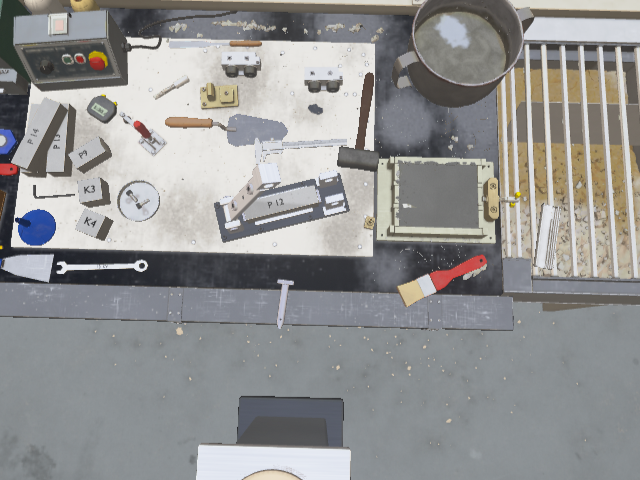

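The top view shows the jig at about (280,207), tilted, with the leaf up at about 45–60° over the hinge (left). The pin is at (285,282)→(280,326) with its nose towards the robot, and the brush is at (440,280). I'll enlarge both.

```bash
python3 - <<'E'
from h import *
im=np.load('pics/top.npz')['im'];im2=np.load('pics/scene.npz')['im']
cv2.imwrite('pics/topc.png',cv2.resize(im[155:335,205:375],None,fx=3.3,fy=3.3,interpolation=cv2.INTER_CUBIC))
cv2.imwrite('pics/scenec.png',cv2.resize(im2[125:325,215:375],None,fx=3,fy=3,interpolation=cv2.INTER_CUBIC))
E
```

```text
(no output)
```

View pics/topc.png

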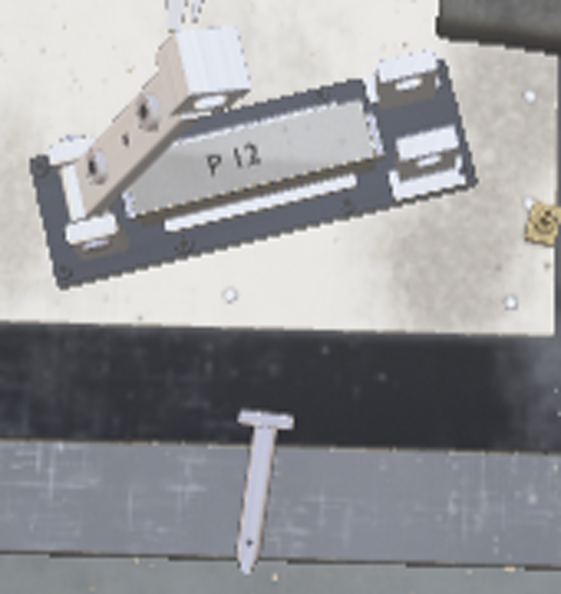

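View pics/scenec.png

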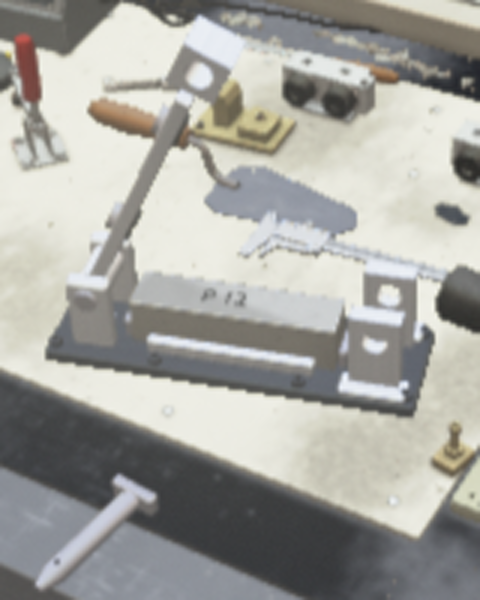

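The enlarged top crop shows the plate corners at crop (32,157), (63,290), (476,183), (440,60), the pin head at (267,420) and the nose at (247,572). The leaf is up roughly 60°, with its eye at crop (205,70).

```bash
cat >> h.py <<'E'
E
python3 - <<'E'
from h import *
f=np.load('pics/top.npz');d=f['d'];g=np.load('pics/scene.npz');ds=g['d']
c=lambda x,y:(205+x/3.3-.35,155+y/3.3-.35)
C=[world('top',*c(*p),z=.012) for p in((32,157),(63,290),(476,183),(440,60))]
print('corners',np.round(C,4)); ctr=np.mean(C,0)
yv=(C[0]+C[1]-C[2]-C[3])[:2]; print('ctr',ctr,'yaw',np.arctan2(-yv[0],yv[1]),'len',np.linalg.norm(yv)/2)
def dep(p):u,v=c(*p);return world('top',u,v,d=float(d[round(v),round(u)]))
print('d corners-ish', [np.round(dep(p),4) for p in((45,220),(260,270),(460,180))])
for nm,p in dict(headL=(243,416),headR=(292,424),headc=(267,420),sh1=(262,460),sh2=(255,510),nose=(248,560),eyetop=(205,70),eyetop2=(225,60),leafmid=(125,130),leafend=(165,80),hingeF=(92,230),hingeR=(70,150),lugF=(428,140),lugF2=(405,145),lugR=(408,67),lugR2=(425,62)).items(): print(nm,np.round(dep(p),4))
print('nose z.008',world('top',*c(247,573),z=.008),'head',world('top',*c(267,420),z=.008))
s=lambda x,y:(215+x/3-.33,125+y/3-.33)
def dps(p):u,v=s(*p);return world('scene',u,v,d=float(ds[round(v),round(u)]))
for nm,p in dict(eyeholerim=(200,95),eyef=(185,85),eyer=(215,88),leafside=(150,160),lugf=(360,365),lugf2=(395,370),hb=(92,320),pin=(90,530),pin2=(115,510),pinn=(60,560),hd=(135,495)).items(): print(nm,np.round(dps(p),4))
E
```

```text
corners [[ 0.6663  0.1513  0.012 ]
 [ 0.576   0.1251  0.012 ]
 [ 0.6568 -0.1487  0.012 ]
 [ 0.7421 -0.1227  0.012 ]]
ctr [0.66029854 0.00124981 0.012     ] yaw 0.27845946961884444 len 0.2848737825044014
d corners-ish [array([0.622 , 0.1388, 0.0179]), array([ 0.595 , -0.0049,  0.0019]), array([ 0.6563, -0.1375,  0.0218])]
headL [0.4951 0.0017 0.0143]
headR [ 0.4905 -0.0308  0.0171]
headc [ 0.4926 -0.0143  0.0171]
sh1 [ 0.4664 -0.012   0.017 ]
sh2 [ 0.4341 -0.0085  0.0128]
nose [ 0.4018 -0.0053  0.0148]
eyetop [0.6521 0.0106 0.2813]
eyetop2 [0.6595 0.0007 0.276 ]
leafmid [0.6467 0.0671 0.1697]
leafend [0.651  0.0336 0.2639]
hingeF [0.6039 0.0974 0.0797]
hingeR [0.6556 0.1143 0.0793]
lugF [ 0.6667 -0.1137  0.0868]
lugF2 [ 0.6635 -0.0992  0.0851]
lugR [ 0.7155 -0.0999  0.0831]
lugR2 [ 0.7172 -0.1105  0.0896]
nose z.008 [ 0.3935524  -0.00457215  0.008     ] head [ 0.49350252 -0.01380857  0.008     ]
eyeholerim [0.6389 0.0094 0.2506]
eyef [0.6396 0.0215 0.2544]
eyer [ 6.427e-01 -3.000e-04  2.568e-01]
leafside [0.6282 0.0481 0.1921]
lugf [ 0.6553 -0.1036  0.0432]
lugf2 [ 0.665  -0.1273  0.0408]
hb [0.6005 0.097  0.046 ]
pin [ 0.4454 -0.0078  0.019 ]
pin2 [ 0.469  -0.0119  0.0183]
pinn [ 0.4159 -0.0038  0.0161]
hd [ 0.4891 -0.0146  0.0157]
```

```bash
python3 - <<'E'
from h import *
from scipy.optimize import least_squares
P=[]
for n in('top','scene'):
    f=np.load(f'pics/{n}.npz');d=f['d'];v,u=np.nonzero(d>0)
    c=eyes.calibration(n);T=np.linalg.inv(np.array(c["world_to_cam"]));z=d[v,u]
    p=(T@np.c_[(u-c["cx"])/c["fx"]*z,(v-c["cy"])/c["fy"]*z,z,np.ones_like(z)].T).T[:,:3]
    P.append(p)
cs=lambda a:np.array([[np.cos(a),-np.sin(a)],[np.sin(a),np.cos(a)]])
B=[((0,0,6),(46,145,6)),((-26.5,-112,46),(7,19,34)),((26.5,-112,46),(7,19,34))]
def sdf(q):
    r=[]
    for c,h in B:
        e=np.abs(q-np.array(c)/1e3)-np.array(h)/1e3
        r.append(np.linalg.norm(np.maximum(e,0),axis=1)+np.minimum(e.max(1),0))
    return np.min(r,0)
def loc(x,p):
    return np.c_[(p[:,:2]-x[:2])@cs(x[2]),p[:,2]-(x[3] if len(x)>3 else 0)]
for nm,p in (('top',P[0]),('scene',P[1]),('both',np.vstack(P))):
    x=np.array([.6603,.0012,.278,0.])
    for _ in range(4):
        q=loc(x,p);m=(np.abs(q[:,0])<.056)&(q[:,1]>-.155)&(q[:,1]<-.088)&(q[:,2]>.006)&(q[:,2]<.095)
        x=least_squares(lambda x:sdf(loc(x,p[m])),x,loss='soft_l1',f_scale=.002).x
    print(nm,m.sum(),np.round(x,4),'med',np.median(np.abs(sdf(loc(x,p[m])))))
q=loc(x,np.vstack(P)); 
# leaf angle: bar points within |x|<.02 above z .1
for pp in (P[0],P[1]):
    q=loc(x,pp);m=(np.abs(q[:,0])<.022)&(q[:,2]>.1)&(q[:,2]<.3)&(q[:,1]<.13)&(q[:,1]>-.05)
    w=np.c_[.108-q[m,1],q[m,2]-.06]; print(m.sum(),'theta',np.median(np.arctan2(w[:,1],w[:,0])),'rmax',np.hypot(*w.T).max())
E
```

```text
top 1095 [0.6595 0.0028 0.2752 0.0073] med 0.0012006307219533802
scene 1149 [0.6612 0.0047 0.2683 0.0101] med 0.00133321471109524
both 2264 [0.6606 0.0034 0.2715 0.0083] med 0.0013107787066862575
1225 theta 1.1574498423240025 rmax 0.24020419049455577
871 theta 1.1285143509114868 rmax 0.23949466660134594
```

```bash
python3 - <<'E'
from h import *
x0=np.array([.6606,.0034]);a=.2725;R=np.array([[np.cos(a),-np.sin(a)],[np.sin(a),np.cos(a)]])
for n in('top','scene'):
    f=np.load(f'pics/{n}.npz');d=f['d'];v,u=np.nonzero(d>0)
    c=eyes.calibration(n);T=np.linalg.inv(np.array(c["world_to_cam"]));z=d[v,u]
    p=(T@np.c_[(u-c["cx"])/c["fx"]*z,(v-c["cy"])/c["fy"]*z,z,np.ones_like(z)].T).T[:,:3]
    q=np.c_[(p[:,:2]-x0)@R,p[:,2]]*1e3
    def med(l,x1,x2,y1,y2,z1,z2):
        m=(q[:,0]>x1)&(q[:,0]<x2)&(q[:,1]>y1)&(q[:,1]<y2)&(q[:,2]>z1)&(q[:,2]<z2);print(n,l,m.sum(),np.round(np.median(q[m],0),1),q[m,2].std().round(1))
    med('plate',-44,-38,-80,90,5,30);med('board',-65,-52,-100,100,-10,10);med('lugFtop',-31,-22,-127,-97,75,100);med('lugRtop',22,31,-127,-97,75,100);med('prism',-15,15,-30,60,40,70)
    med('lugFface',-45,-25,-126,-98,28,78)
    # pin top
    w=p*1e3;m=(w[:,0]>410)&(w[:,0]<480)&(abs(w[:,1]+9)<9)&(w[:,2]>10)&(w[:,2]<30);b=w[m];print('pin',m.sum(),np.round(np.percentile(b[:,2],[10,50,90]),1),np.polyfit(b[:,0],b[:,1],1))
    m=(w[:,0]>425)&(w[:,0]<480)&(w[:,1]>25)&(w[:,1]<60)&(abs(w[:,2])<20);print('bench by pin',np.median(w[m,2]))
x0=np.r_[x0,.0075]
J=lambda x,y,z:(x0+np.r_[R@[x,y],z]).round(4)
print('hole',J(-.0335,-.112,.06),'hinge',J(0,.108,.06))
for th in(1.13,.9,.7,.5,.3,.15,0,-.02):
    u=.232*np.cos(th)-.018*np.sin(th)-.019;zz=.232*np.sin(th)+.018*np.cos(th)
    print(th,'TCP',J(0,.108-u,.06+zz+.014))
E
```

```text
top plate 211 [-41.    6.   18.2] 3.0
top board 493 [-58.5   1.2   5.4] 2.2
top lugFtop 60 [ -26.1 -111.7   85.7] 2.2
top lugRtop 58 [  26.1 -113.2   85.6] 2.2
top prism 568 [-0.1 14.5 57.4] 2.3
top lugFface 70 [ -34.3 -112.7   53.1] 13.5
pin 211 [11.6 14.5 17. ] [-0.07504908 24.67710067]
bench by pin -1.0919651995373592
scene plate 217 [-41.7   2.2  19.8] 4.8
scene board 332 [-58.8  -0.1   7.6] 1.3
scene lugFtop 40 [ -26.2 -112.4   87.8] 1.6
scene lugRtop 36 [  26.1 -112.7   87.2] 3.3
scene prism 344 [-0.6 14.6 59.6] 1.5
scene lugFface 186 [ -32.7 -111.3   50. ] 13.5
pin 205 [11.7 15.7 18.5] [-0.08440031 28.5366684 ]
bench by pin 0.8907792130769532
hole [ 0.6585 -0.1135  0.0675] hinge [0.6315 0.1074 0.0675]
1.13 TCP [0.6487 0.0461 0.299 ]
0.9 TCP [6.614e-01 4.000e-04 2.744e-01]
0.7 TCP [ 0.6711 -0.034   0.2447]
0.5 TCP [ 0.6789 -0.0621  0.2085]
0.3 TCP [ 0.6846 -0.0826  0.1673]
0.15 TCP [ 0.6874 -0.0926  0.134 ]
0 TCP [ 0.6889 -0.0977  0.0995]
-0.02 TCP [ 0.6889 -0.098   0.0949]
```

```bash
python3 -m handwheel '[30,-26,10,0.05,0, 34,-29,10,0.05,0, 34,-29,10,0.05,0, 34,-29,10,0.05,0, 34,-29,10,0.05,0, 34,-29,10,0.05,0, 34,-29,10,0.05,0, 34,-29,10,0.05,0]' 20
```

```text
time: 0.9
tool_pos: [0.3931, 0.2796, 0.321]
tool_rot: [3.142, -0.0, -2.978]
contact_force: [0.3, -0.9, -0.8]
opening: 0.0326
grip_force: 0.0
```

```bash
python3 -m handwheel '[35,-29,2,0.03,0, 35,-29,2,0.03,0, 35,-29,2,0.03,0, 35,-29,2,0.02,0, 35,-29,1,0,0, 35,-29,1,0,0, 36,-29,0,0,0, 0,0,0,0,0]'
```

```text
time: 1.7
tool_pos: [0.6411, 0.0736, 0.3275]
tool_rot: [-3.141, -0.003, -2.875]
contact_force: [-1.2, 0.4, -0.6]
opening: 0.0002
grip_force: 0.0
```

```bash
python3 -m handwheel '[4,-13,-15,0,0, 4,-14,-15,0,0, 6,-20,-9,0,0, 7,-26,-16,0,0, 5,-17,-15,0,0, 5,-17,-15,0,0, 4,-14,-18,0,0, 4,-14,-18,0,0]'
```

```text
time: 2.5
tool_pos: [0.6772, -0.0574, 0.2085]
tool_rot: [3.141, -0.0, -2.87]
contact_force: [-0.1, 0.4, 0.5]
opening: 0.0005
grip_force: 0.2
```

```bash
python3 - <<'E'
from h import *
im,d=shot('scene'); cv2.imwrite('pics/s1.png',cv2.resize(im[100:280,200:400],None,fx=3,fy=3))
E
```

```text
(no output)
```

View pics/s1.png

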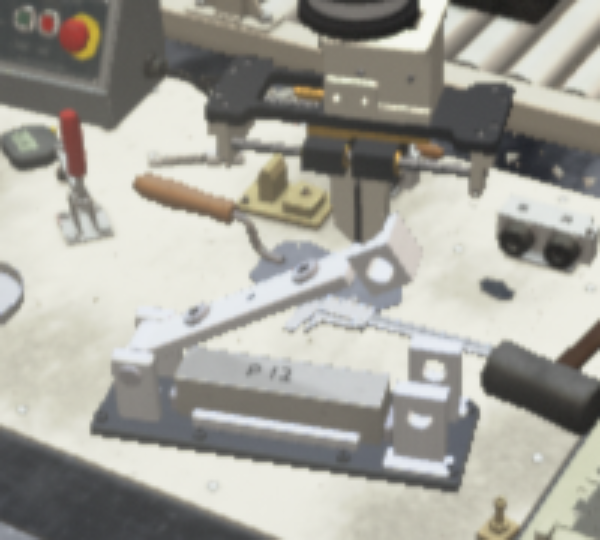

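The crop shows the leaf swung to about 0.5 rad, with the fingertips on the eye block at (375,225). I'll carry on down the arc.

```bash
python3 -m handwheel '[3,-11,-20,0,0, 3,-10,-20,0,0, 2,-6,-17,0,0, 1,-4,-17,0,0, 1,-3,-13,0,0, 0,-2,-13,0,0, 0,0,-6,0,0, 0,0,-2,0,0]'
```

```text
time: 3.35
tool_pos: [0.6869, -0.0925, 0.101]
tool_rot: [3.141, -0.001, -2.87]
contact_force: [-0.2, -0.6, -0.1]
opening: 0.0006
grip_force: 0.0
```

```bash
python3 -m handwheel '[0,-1,-2,0,0, 0,-1,-1,0,0, 0,0,-1,0,0, 0,0,0,0,0]'
```

```text
time: 3.75
tool_pos: [0.6875, -0.095, 0.0983]
tool_rot: [-3.141, 0.001, -2.87]
contact_force: [-0.0, 0.2, 1.0]
opening: 0.0003
grip_force: 0.7
```

```bash
python3 -m handwheel '[0,0,-1,0,0, 0,0,-1,0,0, 0,0,0,0,0]'; python3 -m handwheel '[0,0,-1,0,0, 0,0,-1,0,0, 0,0,0,0,0]'
```

```text
time: 4.05
tool_pos: [0.6875, -0.095, 0.0982]
tool_rot: [-3.141, 0.002, -2.87]
contact_force: [-3.9, 1.1, 10.8]
opening: 0.0008
grip_force: 5.5
time: 4.35
tool_pos: [0.6876, -0.095, 0.0981]
tool_rot: [-3.14, 0.003, -2.87]
contact_force: [-9.4, 0.8, 19.8]
opening: 0.0008
grip_force: 10.0
```

The wrist force is rising with no further travel, so the leaf is on its stop. On to the pin.

```bash
python3 -m handwheel '[0,0,25,0,0, 0,0,35,0,0, -10,5,30,0,0, -37,13,5,-0.07,0.5, -37,13,0,-0.07,0.5, -37,13,0,-0.07,0.5, -37,13,0,-0.07,0.5, -37,13,-10,-0.07,0.5]'; python3 -m handwheel '[-37,14,-20,0,0.5, 0,0,-30,0,0.5, 0,0,-30,0,0.5, 0,0,0,0,0.5]' ; python3 - <<'E'
from h import *
im,d=shot('top'); cv2.imwrite('pics/t1.png',cv2.resize(im[160:340,210:370],None,fx=3.3,fy=3.3))
E
```

```text
time: 5.15
tool_pos: [0.4914, -0.0245, 0.1799]
tool_rot: [-3.141, 0.003, 3.06]
contact_force: [1.0, 0.6, 0.8]
opening: 0.036
grip_force: 0.0
time: 5.55
tool_pos: [0.4529, -0.0104, 0.0965]
tool_rot: [3.141, -0.006, 3.063]
contact_force: [-0.0, 0.3, 0.0]
opening: 0.0461
grip_force: 0.0
```

View pics/t1.png

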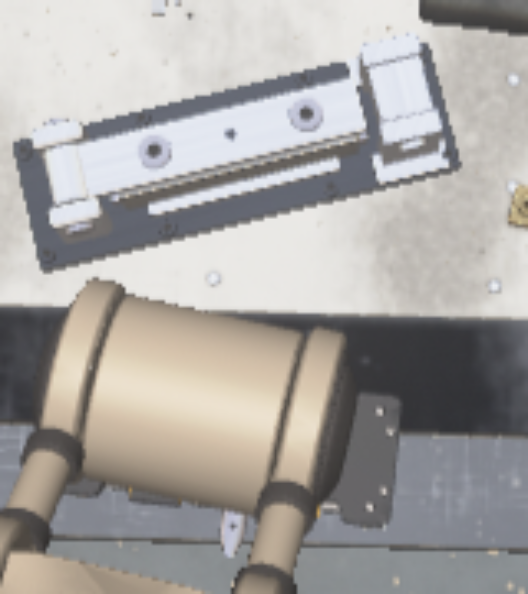

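The top crop shows the leaf down with its eye between the lugs at (400,95), and the gripper above the pin, whose nose shows at (233,530). Next: descend and grip.

```bash
python3 -m handwheel '[0,0,-30,0,0.5, 1,0,-25,0,0.5, 0,0,-15,0,0.5, 0,0,-9,0,0.5, 0,0,0,0,0.5]'; python3 -m handwheel '[0,0,0,0,0, 0,0,0,0,0, 0,0,0,0,0, 0,0,0,0,0, 0,0,0,0,0]' 30
```

```text
time: 6.1
tool_pos: [0.4566, -0.011, 0.0199]
tool_rot: [3.141, -0.0, 3.063]
contact_force: [-0.1, -0.4, -0.8]
opening: 0.0458
grip_force: 0.0
time: 6.6
tool_pos: [0.4564, -0.0109, 0.0202]
tool_rot: [3.142, 0.001, 3.063]
contact_force: [-1.9, 1.1, 3.6]
opening: 0.0151
grip_force: 29.9
```

```bash
python3 -m handwheel '[0,0,0,0,0.35, 0,0,0,0,0.35, 0,0,-2,0,0.35, 0,0,-2,0,0.35, 0,0,0,0,0.35]'; python3 -m handwheel '[0,0,0,0,0, 0,0,0,0,0, 0,0,0,0,0, 0,0,0,0,0]' 30; python3 -m handwheel '[0,0,10,0,0, 0,0,20,0,0, 0,0,30,0,0, 0,0,30,0,0, 0,0,30,0,0, 0,0,0,0,0]'
```

```text
time: 7.1
tool_pos: [0.4559, -0.0108, 0.0153]
tool_rot: [3.141, -0.001, 3.063]
contact_force: [-0.7, 0.1, 0.3]
opening: 0.0322
grip_force: 0.0
time: 7.5
tool_pos: [0.4562, -0.0109, 0.0158]
tool_rot: [3.142, 0.0, 3.063]
contact_force: [-0.7, 0.0, -0.1]
opening: 0.0148
grip_force: 30.0
time: 8.1
tool_pos: [0.4583, -0.0112, 0.1398]
tool_rot: [-3.141, 0.008, 3.063]
contact_force: [0.1, 0.2, -1.2]
opening: 0.0148
grip_force: 30.0
```

```bash
python3 -m handwheel '[6,-6,0,-0.147,0, 6,-6,0,-0.147,0, 6,-6,0,-0.147,0, 6,-6,0,-0.147,0, 6,-6,0,-0.147,0, 6,-6,0,-0.147,0, 6,-6,0,-0.147,0, 6,-6,0,-0.147,0]'; python3 -m handwheel '[6,-6,0,-0.147,0, 6,-6,0,-0.147,0, 6,-6,0,-0.147,0, 6,-6,0,-0.147,0, 6,-6,0,-0.147,0, 6,-6,0,-0.147,0, 6,-6,0,-0.147,0, 6,-6,0,-0.147,0]';  python3 -m handwheel '[7,-6,0,-0.147,0, 7,-7,-8,-0.147,0, 7,-7,-8,-0.144,0, 0,0,0,0,0]'
```

```text
time: 8.9
tool_pos: [0.5037, -0.0589, 0.1349]
tool_rot: [-3.14, -0.001, 1.881]
contact_force: [0.4, -0.0, -0.9]
opening: 0.0147
grip_force: 30.0
time: 9.7
tool_pos: [0.5517, -0.1069, 0.1348]
tool_rot: [-3.14, 0.001, 0.705]
contact_force: [0.1, -0.5, -1.3]
opening: 0.0152
grip_force: 30.0
time: 10.1
tool_pos: [0.5725, -0.1272, 0.1178]
tool_rot: [-3.14, 0.003, 0.271]
contact_force: [-0.4, 0.9, -1.9]
opening: 0.0151
grip_force: 30.0
```

```bash
python3 -m handwheel '[4,-3,-18,0,0, 4,-2,-16,0,0, 3,-2,-10,0,0, 0,0,0,0,0, 0,0,0,0,0]'; python3 - <<'E'
from h import *
ims=[]
for n,(a,b,c,e) in dict(top=(170,270,280,380),scene=(190,290,300,400)).items():
    im,d=shot(n); ims.append(cv2.resize(im[a:b,c:e],(400,400),interpolation=cv2.INTER_CUBIC))
cv2.imwrite('pics/a1.png',np.hstack(ims))
E
```

```text
time: 10.6
tool_pos: [0.5841, -0.1337, 0.0757]
tool_rot: [-3.141, 0.0, 0.274]
contact_force: [-1.0, 0.4, -0.9]
opening: 0.0149
grip_force: 30.0
```

View pics/a1.png

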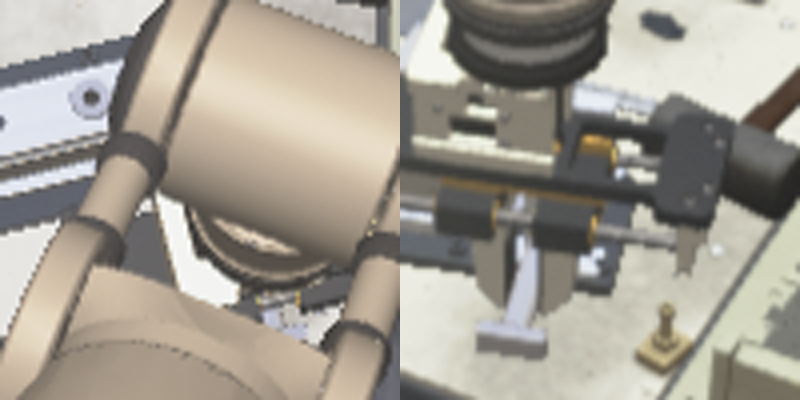

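Right crop: the pin is held roughly level, with its head at (513,340), i.e. scene pixel (328,275). I'll check its true height and tilt from depth.

```bash
python3 - <<'E'
from h import *
t=np.array([.5841,-.1337,.0757]);a=.2725;ax=np.array([np.cos(a),np.sin(a),0]);ay=np.array([-np.sin(a),np.cos(a),0])
for s in(-42,-33):
    for l in(-18,18):
        for h in(-8,8): print(s,l,h,[round(v,1) for v in proj('scene',t+ax*s/1e3+ay*l/1e3+[0,0,(h-7.8)/1e3])])
for n in('scene','top'):
    f=np.load(f'pics/{n}.npz');d=f['d'];v,u=np.nonzero(d>0);c=eyes.calibration(n);T=np.linalg.inv(np.array(c["world_to_cam"]));z=d[v,u]
    p=(T@np.c_[(u-c["cx"])/c["fx"]*z,(v-c["cy"])/c["fy"]*z,z,np.ones_like(z)].T).T[:,:3]-t
    q=np.c_[p@ax,p@ay,p[:,2]]*1e3
    m=(q[:,0]>-52)&(q[:,0]<-30)&(abs(q[:,1])<25)&(abs(q[:,2])<30)
    print(n,m.sum(),np.round(np.percentile(q[m],[3,50,97],axis=0),1))
    m=(q[:,0]>-30)&(q[:,0]<-12)&(abs(q[:,1])<8)&(abs(q[:,2])<30)
    if m.sum()>5:print('shank',m.sum(),np.round(np.percentile(q[m],[3,50,97],axis=0),1))
E
```

```text
-42 -18 -8 [np.float64(335.7), np.float64(281.5)]
-42 -18 8 [np.float64(335.7), np.float64(275.9)]
-42 18 -8 [np.float64(318.2), np.float64(278.6)]
-42 18 8 [np.float64(318.1), np.float64(273.0)]
-33 -18 -8 [np.float64(336.6), np.float64(278.4)]
-33 -18 8 [np.float64(336.7), np.float64(272.8)]
-33 18 -8 [np.float64(319.2), np.float64(275.5)]
-33 18 8 [np.float64(319.1), np.float64(269.9)]
scene 147 [[-42.9 -17.2 -11. ]
 [-40.3  -0.6  -0.4]
 [-31.9  16.3   4.3]]
shank 51 [[-28.7  -7.4  -3.9]
 [-19.6  -1.2   1.1]
 [-12.3   6.6   4.1]]
top 28 [[-42.  -18.8  -7.4]
 [-35.7 -13.2  -0.3]
 [-30.8  -2.5   4.4]]
shank 16 [[-29.4  -7.7  -4.3]
 [-26.1  -3.8  -1.7]
 [-22.6   0.    2.1]]
```

```bash
python3 -m handwheel '[0,0,-2,0,0, 4.8,1.3,0,0,0, 4.8,1.3,0,0,0, 4.8,1.3,0,0,0, 4.8,1.3,0,0,0, 4.8,1.3,0,0,0, 0,0,0,0,0]'
```

```text
time: 11.4
tool_pos: [0.6089, -0.1272, 0.0737]
tool_rot: [3.141, -0.0, 0.273]
contact_force: [-0.1, 0.9, -1.9]
opening: 0.0148
grip_force: 30.0
```

```bash
python3 -m handwheel '[4.8,1.3,0,0,0, 4.8,1.4,0,0,0, 4.8,1.3,0,0,0, 4.8,1.4,0,0,0, 0,0,0,0,0]'; python3 -m handwheel '[4.8,1.3,0,0,0, 4.8,1.4,0,0,0, 0,0,0,0,0]'
```

```text
time: 11.9
tool_pos: [0.6281, -0.1217, 0.0737]
tool_rot: [3.141, -0.0, 0.273]
contact_force: [0.5, 1.1, -1.5]
opening: 0.0152
grip_force: 30.0
time: 12.2
tool_pos: [0.6377, -0.1191, 0.0738]
tool_rot: [3.141, -0.001, 0.273]
contact_force: [-0.5, 0.3, -1.7]
opening: 0.0148
grip_force: 30.0
```

```bash
python3 -m handwheel '[4.8,1.3,0,0,0, 0,0,0,0,0]'; python3 -m handwheel '[0,0,0,0,0.3, 0,0,0,0,0.3, 0,0,0,0,0.5, 0,0,0,0,0.7, 0,0,30,0,0.7, 0,0,30,0,0.7, 0,0,30,0,0.7]';  python3 -m handwheel '[-35,-10,10,0,0.7, -35,-10,0,0,0.7, -35,-10,0,0,0.7, 0,0,0,0,0.7]'; python3 - <<'E'
from h import *
ims=[]
for n,(a,b,c,e) in dict(top=(170,270,280,380),scene=(190,290,300,400)).items():
    im,d=shot(n); ims.append(cv2.resize(im[a:b,c:e],(400,400),interpolation=cv2.INTER_CUBIC))
cv2.imwrite('pics/a2.png',np.hstack(ims))
E
```

```text
time: 12.4
tool_pos: [0.6423, -0.1179, 0.0738]
tool_rot: [3.141, -0.0, 0.273]
contact_force: [0.4, 0.2, -2.2]
opening: 0.0154
grip_force: 30.0
time: 13.1
tool_pos: [0.6416, -0.118, 0.1647]
tool_rot: [-3.141, 0.0, 0.273]
contact_force: [0.9, 0.1, -0.7]
opening: 0.0617
grip_force: 0.0
time: 13.5
tool_pos: [0.533, -0.1485, 0.1739]
tool_rot: [-3.14, 0.003, 0.271]
contact_force: [-0.3, 0.4, 0.1]
opening: 0.0644
grip_force: 0.0
```

View pics/a2.png

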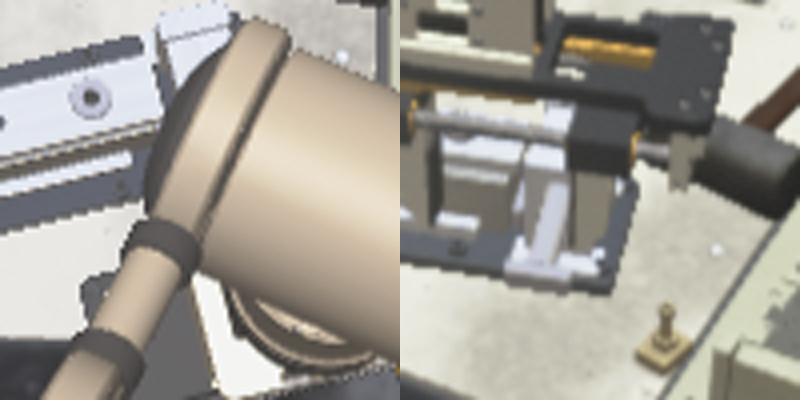

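Right crop: the pin hangs in the front lug with its head at (538,268), clear of the gripper. I'll measure the head.

```bash
python3 - <<'E'
from h import *
t=np.array([.6585,-.1135,.0662]);a=.2725;ax=np.array([np.cos(a),np.sin(a),0]);ay=np.array([-np.sin(a),np.cos(a),0])
f=np.load('pics/scene.npz');d=f['d'];v,u=np.nonzero(d>0);c=eyes.calibration('scene');T=np.linalg.inv(np.array(c["world_to_cam"]));z=d[v,u]
p=(T@np.c_[(u-c["cx"])/c["fx"]*z,(v-c["cy"])/c["fy"]*z,z,np.ones_like(z)].T).T[:,:3]-t
q=np.c_[p@ax,p@ay,p[:,2]]*1e3
m=(q[:,0]>-70)&(q[:,0]<-46)&(abs(q[:,1])<22)&(abs(q[:,2])<25)
print(m.sum(),np.round(np.percentile(q[m],[3,20,50,80,97],axis=0),1))
m=(q[:,0]>-45)&(q[:,0]<-8)&(abs(q[:,1])<4)&(abs(q[:,2])<25)
print('shank top fit',m.sum(),np.polyfit(q[m,0],q[m,2],1))
for dz in(-7,-4,-1):
    print(dz,[np.round(proj('scene',t+ax*-.059+ay*l/1e3+[0,0,(dz+h)/1e3]),1) for l,h in((-18,-8),(-18,8),(18,-8),(18,8))])
E
```

```text
135 [[-61.2 -17.  -14. ]
 [-59.9 -10.7  -9.8]
 [-57.8  -0.6  -1.3]
 [-54.5   9.7   0.9]
 [-48.8  16.1   2.3]]
shank top fit 55 [0.13903571 7.49767943]
-7 [array([342. , 264.1]), array([342.1, 258.6]), array([325.2, 261.4]), array([325.2, 255.9])]
-4 [array([342., 263.]), array([342.2, 257.5]), array([325.2, 260.4]), array([325.2, 254.8])]
-1 [array([342.1, 262. ]), array([342.2, 256.5]), array([325.2, 259.3]), array([325.2, 253.8])]
```

```bash
python3 -m handwheel '[30,8,0,0,0.7, 36,10,-10,0,0.7, 0,0,-30,0,0.7, 0,0,-30,0,0.7, 0,0,-25,0,0.7, 0,0,-16,0,0.7, 0,0,0,0,0.7]'; python3 -m handwheel '[0,0,0,0,0, 0,0,0,0,0, 0,0,0,0,0, 0,0,0,0,0, 0,0,0,0,0]' 15
```

```text
time: 14.3
tool_pos: [0.6024, -0.129, 0.0598]
tool_rot: [-3.139, 0.004, 0.274]
contact_force: [-0.8, 0.1, 0.1]
opening: 0.0644
grip_force: 0.0
time: 14.8
tool_pos: [0.6032, -0.1301, 0.0635]
tool_rot: [3.141, -0.001, 0.273]
contact_force: [0.9, 0.7, 0.2]
opening: 0.0358
grip_force: 15.0
```

```bash
python3 -m handwheel '[0,0,0,0,0.5, 0,0,0,0,0.5, -4.5,-1.3,0,0,0.5, 0,0,0,0,0.5, 0,0,0,0,0, 0,0,0,0,0, 0,0,0,0,0, 0,0,0,0,0]' 20; python3 -m handwheel '[0,0,2,0,0, 0,0,2,0,0, 0,0,1,0,0, 0,0,0,0,0]'
```

```text
time: 15.6
tool_pos: [0.5983, -0.1313, 0.0627]
tool_rot: [3.141, 0.0, 0.273]
contact_force: [-1.5, -0.3, 0.7]
opening: 0.0356
grip_force: 20.0
time: 16.0
tool_pos: [0.5982, -0.1312, 0.0678]
tool_rot: [-3.142, 0.0, 0.273]
contact_force: [-0.2, 0.4, -1.8]
opening: 0.0354
grip_force: 20.0
```

```bash
python3 -m handwheel '[2.9,0.8,0,0,0, 2.9,0.8,0,0,0, 2.9,0.8,0,0,0, 0,0,0,0,0]'
```

```text
time: 16.4
tool_pos: [0.6075, -0.1287, 0.0677]
tool_rot: [3.141, -0.0, 0.273]
contact_force: [1.1, -0.3, -2.2]
opening: 0.0356
grip_force: 20.0
```

```bash
python3 -m handwheel '[2.9,0.8,0,0,0, 2.9,0.8,0,0,0, 2.9,0.8,0,0,0, 0,0,0,0,0]'; python3 -m handwheel '[2.9,0.8,0,0,0, 2.9,0.8,0,0,0, 0,0,0,0,0]'
```

```text
time: 16.8
tool_pos: [0.6162, -0.1263, 0.0678]
tool_rot: [3.141, -0.001, 0.273]
contact_force: [1.1, 0.1, -1.5]
opening: 0.0358
grip_force: 20.0
time: 17.1
tool_pos: [0.6197, -0.125, 0.0677]
tool_rot: [-3.14, 0.005, 0.273]
contact_force: [-8.0, -2.1, 3.9]
opening: 0.0356
grip_force: 20.0
```

```bash
python3 -m handwheel '[-1,-0.3,0,0,0, 0,0,1.5,0,0, 0,0,0,0,0]';python3 -m handwheel '[1.9,0.5,0,0,0, 1.9,0.5,0,0,0, 0,0,0,0,0]'
```

```text
time: 17.4
tool_pos: [0.6209, -0.1252, 0.0695]
tool_rot: [3.141, -0.001, 0.273]
contact_force: [0.4, 1.0, -1.9]
opening: 0.0352
grip_force: 20.0
time: 17.7
tool_pos: [0.6248, -0.124, 0.0692]
tool_rot: [3.141, -0.001, 0.273]
contact_force: [0.8, 0.6, -2.6]
opening: 0.0356
grip_force: 20.0
```

```bash
python3 -m handwheel '[2.9,0.8,0,0,0, 2.9,0.8,0,0,0, 0,0,0,0,0]';python3 -m handwheel '[2.9,0.8,0,0,0, 2.9,0.8,0,0,0, 0,0,0,0,0]'
```

```text
time: 18.0
tool_pos: [0.6302, -0.1223, 0.0693]
tool_rot: [-3.141, 0.0, 0.273]
contact_force: [-2.5, 1.2, 1.5]
opening: 0.0357
grip_force: 20.0
time: 18.3
tool_pos: [0.6357, -0.1207, 0.0696]
tool_rot: [-3.141, 0.001, 0.273]
contact_force: [-4.8, 1.4, 3.7]
opening: 0.0358
grip_force: 20.0
```

```bash
python3 -m handwheel '[0,0,0.8,0,0, 2.9,0.8,0,0,0, 0,0,0,0,0]';python3 -m handwheel '[2.4,0.7,0,0,0, 2.4,0.7,0,0,0, 0,0,0,0,0]'
```

```text
time: 18.6
tool_pos: [0.6392, -0.12, 0.0701]
tool_rot: [3.141, -0.001, 0.273]
contact_force: [-1.8, 1.9, -0.4]
opening: 0.0356
grip_force: 20.0
time: 18.9
tool_pos: [0.6439, -0.1185, 0.0702]
tool_rot: [-3.142, -0.0, 0.273]
contact_force: [-3.1, 2.1, 3.0]
opening: 0.0357
grip_force: 20.0
```

```bash
python3 -m handwheel '[1.9,0.5,0,0,0, 1,0.3,0,0,0, 0,0,0,0,0]';python3 -m handwheel '[1,0.3,0,0,0, 1,0.3,0,0,0, 0,0,0,0,0]'
```

```text
time: 19.2
tool_pos: [0.6462, -0.1178, 0.0702]
tool_rot: [-3.141, 0.001, 0.273]
contact_force: [-4.7, 0.1, 3.5]
opening: 0.0353
grip_force: 20.0
time: 19.5
tool_pos: [0.6465, -0.1177, 0.0702]
tool_rot: [-3.14, 0.005, 0.273]
contact_force: [-11.6, 0.1, 7.7]
opening: 0.0358
grip_force: 20.0
```

```bash
python3 -m handwheel '[1,0.3,0,0,0, 1,0.3,0,0,0, 0,0,0,0,0]'; python3 -m handwheel '[-1.9,-0.5,0,0,0, -1,-0.3,0,0,0.3, 0,0,0,0,0.6, 0,0,0,0,0.6, -2,-0.6,0,0,0.6, -30,-8,0,0,0.6, -45,-13,10,0,0.6, -45,-13,30,0,0.6]'; python3 -m handwheel '[-30,-8,30,0,0.6, 0,0,0,0,0.6]'; python3 - <<'E'
from h import *
ims=[]
for n,(a,b,c,e) in dict(top=(170,270,280,380),scene=(190,290,300,400)).items():
    im,d=shot(n); ims.append(cv2.resize(im[a:b,c:e],(400,400),interpolation=cv2.INTER_CUBIC))
cv2.imwrite('pics/a3.png',np.hstack(ims))
t=np.array([.6585,-.1135,.0662]);a=.2725;ax=np.array([np.cos(a),np.sin(a),0]);ay=np.array([-np.sin(a),np.cos(a),0])
for n in('scene','top'):
    f=np.load(f'pics/{n}.npz');d=f['d'];v,u=np.nonzero(d>0);c=eyes.calibration(n);T=np.linalg.inv(np.array(c["world_to_cam"]));z=d[v,u]
    p=(T@np.c_[(u-c["cx"])/c["fx"]*z,(v-c["cy"])/c["fy"]*z,z,np.ones_like(z)].T).T[:,:3]-t
    q=np.c_[p@ax,p@ay,p[:,2]]*1e3
    m=(q[:,0]>-25)&(q[:,0]<10)&(abs(q[:,1])<15)&(abs(q[:,2])<6);print(n,'head back',m.sum(),np.round(np.percentile(q[m,0],[5,25,50,75]),1))
    m=(q[:,0]>-25)&(q[:,0]<10)&(abs(q[:,1])<17)&(q[:,2]<-15)&(q[:,2]>-40);print('lug face',m.sum(),np.round(np.percentile(q[m,0],[5,25,50,75]),1))
    m=(q[:,0]>69)&(q[:,0]<115)&(abs(q[:,1])<8)&(abs(q[:,2])<14);print('nose',m.sum(),np.round(np.percentile(q[m],[3,50,97],axis=0),1) if m.sum() else '')
E
```

```text
time: 19.8
tool_pos: [0.6468, -0.1176, 0.0701]
tool_rot: [-3.14, 0.008, 0.273]
contact_force: [-18.4, -1.9, 11.5]
opening: 0.0357
grip_force: 20.0
time: 20.6
tool_pos: [0.5274, -0.1505, 0.105]
tool_rot: [-3.139, 0.004, 0.273]
contact_force: [0.0, -0.9, 1.7]
opening: 0.0552
grip_force: 0.0
time: 20.8
tool_pos: [0.4992, -0.1606, 0.1408]
tool_rot: [3.137, -0.004, 0.271]
contact_force: [1.3, 0.5, 0.5]
opening: 0.0546
grip_force: 0.0
scene head back 3 [-0.9  1.4  4.3  6.4]
lug face 24 [-1.2  0.   0.7  1.5]
nose 6 [[87.1 -2.2  2. ]
 [91.   0.6  4.7]
 [94.6  3.4  6.7]]
top head back 43 [-10.2  -9.7  -7.2  -3.8]
lug face 16 [-12.6 -11.3  -9.4  -7. ]
nose 62 [[69.6 -6.8 -2. ]
 [80.   0.1  4.7]
 [93.1  6.6  9.9]]
```

View pics/a3.png

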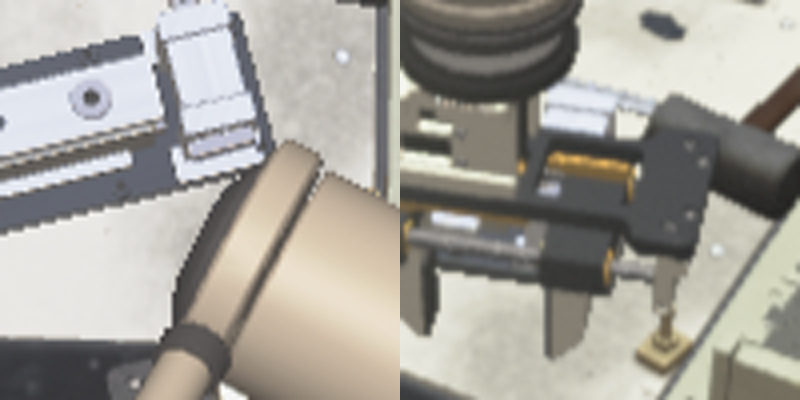

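The left crop shows the head bar against the front lug at about (222,140) and the nose out at the rear. I'll make sure with a light push from behind using closed fingers.

```bash
python3 -m handwheel '[10,3,-20,0,0, 25,8,-20,0,0, 25,8,-20,0,0, 25,7,-11,0,0, 25,7,0,0,0, 11,3,0,0,0, 0,0,0,0,0, 0,0,0,0,0]' 20; python3 -m handwheel '[5.8,1.6,0,0,0, 4.8,1.3,0,0,0, 2.9,0.8,0,0,0, 1.9,0.5,0,0,0, 0,0,0,0,0]'
```

```text
time: 21.7
tool_pos: [0.6208, -0.1222, 0.0644]
tool_rot: [-3.141, 0.002, 0.274]
contact_force: [-0.6, -0.1, 0.3]
opening: 0.0008
grip_force: 0.0
time: 22.2
tool_pos: [0.6367, -0.1187, 0.0661]
tool_rot: [3.141, -0.0, 0.273]
contact_force: [0.1, -0.7, 0.2]
opening: 0.0004
grip_force: 0.0
```

```bash
python3 -m handwheel '[1.9,0.5,0,0,0, 1.9,0.5,0,0,0, 0,0,0,0,0]'; python3 -m handwheel '[1,0.3,0,0,0, 1,0.3,0,0,0, 0,0,0,0,0]'; python3 -m handwheel '[1,0.3,0,0,0, 1,0.3,0,0,0, 0,0,0,0,0]'
```

```text
time: 22.5
tool_pos: [0.6388, -0.118, 0.066]
tool_rot: [-3.141, 0.004, 0.273]
contact_force: [-6.0, -1.7, 4.7]
opening: 0.0004
grip_force: 3.3
time: 22.8
tool_pos: [0.6389, -0.118, 0.066]
tool_rot: [-3.14, 0.008, 0.273]
contact_force: [-13.6, -3.8, 8.1]
opening: 0.0004
grip_force: 7.3
time: 23.1
tool_pos: [0.6389, -0.118, 0.066]
tool_rot: [-3.139, 0.012, 0.273]
contact_force: [-21.5, -6.6, 12.5]
opening: 0.0003
grip_force: 11.3
```

```bash
python3 -m handwheel '[-6,-2,0,0,0, -25,-7,0,0,0, -40,-11,20,0,0, -40,-11,40,0,0, -30,30,40,0,0, 0,45,20,0,0, 0,45,0,0,0, 0,45,0,0,0]'; python3 -m handwheel '[0,45,0,0,0, 0,45,0,0,0, 0,0,0,0,0]'; python3 - <<'E'
from h import *
ims=[]
for n,(a,b,c,e) in dict(top=(165,225,310,370),scene=(200,260,310,370)).items():
    im,d=shot(n); ims.append(cv2.resize(im[a:b,c:e],(400,400),interpolation=cv2.INTER_CUBIC)); cv2.imwrite(f'pics/{n}_f.png',im)
cv2.imwrite('pics/a4.png',np.hstack(ims))
t=np.array([.6585,-.1135,.0662]);a=.2725;ax=np.array([np.cos(a),np.sin(a),0]);ay=np.array([-np.sin(a),np.cos(a),0])
for n in('scene','top'):
    f=np.load(f'pics/{n}.npz');d=f['d'];v,u=np.nonzero(d>0);c=eyes.calibration(n);T=np.linalg.inv(np.array(c["world_to_cam"]));z=d[v,u]
    p=(T@np.c_[(u-c["cx"])/c["fx"]*z,(v-c["cy"])/c["fy"]*z,z,np.ones_like(z)].T).T[:,:3]-t
    q=np.c_[p@ax,p@ay,p[:,2]]*1e3
    def med(l,m): print(n,l,m.sum(),np.round(np.percentile(q[m],[5,50,95],axis=0),1).tolist())
    med('head back',(q[:,0]>-25)&(q[:,0]<5)&(abs(q[:,1])<15)&(abs(q[:,2]+2)<5))
    med('lug face',(q[:,0]>-25)&(q[:,0]<6)&(abs(q[:,1])<15)&(q[:,2]<-16)&(q[:,2]>-42))
    med('nose',(q[:,0]>70)&(q[:,0]<115)&(abs(q[:,1])<8)&(abs(q[:,2])<12))
E
```

```text
time: 23.9
tool_pos: [0.5132, 0.016, 0.1764]
tool_rot: [3.14, -0.003, 0.271]
contact_force: [0.9, 0.4, 0.1]
opening: 0.0007
grip_force: 0.0
time: 24.2
tool_pos: [0.5125, 0.1096, 0.1753]
tool_rot: [-3.14, -0.001, 0.278]
contact_force: [0.5, -1.0, 0.3]
opening: 0.0007
grip_force: 0.0
scene head back 42 [[-10.8, -13.4, -6.2], [-8.4, 1.5, -1.5], [-6.2, 14.6, 2.5]]
scene lug face 157 [[-10.5, -13.0, -41.1], [-0.1, 0.6, -32.5], [2.7, 14.0, -18.0]]
scene nose 6 [[86.2, -2.0, 2.6], [90.9, 0.7, 5.4], [93.5, 2.8, 7.2]]
top head back 21 [[-10.2, -11.3, -6.5], [-9.7, -0.1, 0.2], [-0.3, 13.2, 2.7]]
top lug face 36 [[-11.8, -13.2, -41.9], [-7.2, -0.4, -40.8], [-2.8, 14.7, -36.8]]
top nose 63 [[71.1, -6.5, -1.7], [79.6, -0.1, 4.4], [92.4, 5.8, 8.1]]
```

View pics/a4.png

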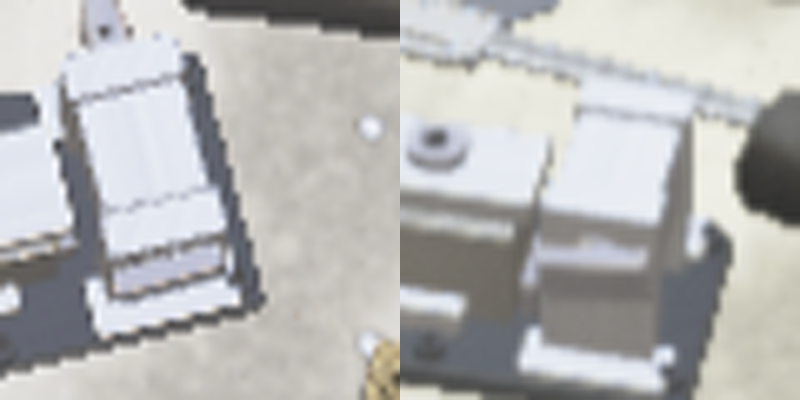

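The right crop shows the head bar flat on the front lug at (590,255). Depth puts the head's back 8–9 mm off the lug face, which matches the 9 mm head. In the left crop the nose sticks out behind at (105,20), and the leaf is flush.

```bash
python3 -c "
from cell import robot
print(robot.hand_in())"
```

```text
the job is handed in; nothing more can be done
None
```

I handed the job in at about 24 s: the leaf is down on its stop, and the lock pin, started by its shank and then retaken by its head, is through both lugs with its head against the front lug. The prism is still in the jig, and I never moved near the brush or caliper, though I didn't re-measure the prism, brush or caliper at the end.

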